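# Pack the tool carrier and lock its retainer

### The job

Pack the tool carrier for the bench: lay every tool that lies loose to the right of it (two screwdrivers and a pin vice, or fewer) lengthwise into the cradles of a lane of its own, resting on both cradle floors, and only then swing the blue retainer fully closed over them. Then take every red quarter-turn pin from the wooden rest, pass its T-head down through a slot of the retainer and the deck until its flange lies on the retainer, and give it a quarter turn so that it is locked, the wing across the slot. Any lanes and slots will do; leave the pots, the loupe and the cup block where they are.

Things in the scene. Friction and masses are not known exactly. Their poses are not given: they have to be found in the camera images.
- driver_red_mid (a point): centre of the fine steel screwdriver with a red end cap, 8 x 101 x 7 mm, half-way along it and half-way up (3.5 mm above its underside); its y axis runs along the tool, z up as it lies flat. May be absent. It lies loose on the worktop at the start.
- driver_blue_mid (a point): centre of the fine steel screwdriver with a blue end cap, 8 x 116 x 7 mm, half-way along it and half-way up (3.5 mm above its underside); its y axis runs along the tool, z up as it lies flat. May be absent. It lies loose on the worktop at the start.
- holder_brass_mid (a point): centre of the pin vice with a brass-coloured body, 11 x 99 x 9 mm, half-way along it and half-way up (4.5 mm above its underside); its y axis runs along the tool, z up as it lies flat. May be absent. It lies loose on the worktop at the start.
- pin0_wing (a point): centre of the red wing, 28 (x) x 10 (y) x 22 (z) mm, of a quarter-turn pin; may be absent. Below it: flange 24 mm across, 4 mm thick (underside 15 mm below this point), round shank 8 mm across, T-head 22 (x) x 8 (y) x 5 mm, its lower edge stepped in by 1.5 mm (underside 48 mm below this point). z up; a half turn looks the same. 45 g. Hangs upright by its flange in a slot of the rest at the start.
- pin1_wing (a point): centre of the red wing, 28 (x) x 10 (y) x 22 (z) mm, of a quarter-turn pin; may be absent. Below it: flange 24 mm across, 4 mm thick (underside 15 mm below this point), round shank 8 mm across, T-head 22 (x) x 8 (y) x 5 mm, its lower edge stepped in by 1.5 mm (underside 48 mm below this point). z up; a half turn looks the same. 45 g. Hangs upright by its flange in a slot of the rest at the start.
- pin2_wing (a point): centre of the red wing, 28 (x) x 10 (y) x 22 (z) mm, of a quarter-turn pin; may be absent. Below it: flange 24 mm across, 4 mm thick (underside 15 mm below this point), round shank 8 mm across, T-head 22 (x) x 8 (y) x 5 mm, its lower edge stepped in by 1.5 mm (underside 48 mm below this point). z up; a half turn looks the same. 45 g. Hangs upright by its flange in a slot of the rest at the start.
- pin3_wing (a point): centre of the red wing, 28 (x) x 10 (y) x 22 (z) mm, of a quarter-turn pin; may be absent. Below it: flange 24 mm across, 4 mm thick (underside 15 mm below this point), round shank 8 mm across, T-head 22 (x) x 8 (y) x 5 mm, its lower edge stepped in by 1.5 mm (underside 48 mm below this point). z up; a half turn looks the same. 45 g. Hangs upright by its flange in a slot of the rest at the start.
- pin_rest: light wooden pin rest, fixed, 52 (x) x 206 (y) x 36 mm; origin at the centre of its underside. Four slots 30 (x) x 15 (y) mm at y = -75, -25, +25, +75 mm (pin0 to pin3); a pin lifts straight up out of its slot.
- carrier: fixed tool carrier, 149 (x) x 184 (y) mm, aluminium deck 16 to 22 mm above the worktop, free space below it; origin under the middle of its lanes, x towards the hinge. Three lanes along x, 50 mm apart in y, each with two grey cradles at x = -26 and +26 mm and end stops at x = -67 and +67 mm (tops 34 mm above the worktop).
- lane0 (a point): middle of a lane of the carrier, between its two cradles, on the level of the cradle floors (26 mm above the worktop, 4 mm above the deck). x runs along the lane: a tool lies along x, either way round. Each cradle is 10 mm long in x, 9 mm deep, 13 mm wide at its floor, flaring to 24 mm at the top; between x = -21 and +21 mm the lane is free down to the deck.
- lane1 (a point): middle of a lane of the carrier, between its two cradles, on the level of the cradle floors (26 mm above the worktop, 4 mm above the deck). x runs along the lane: a tool lies along x, either way round. Each cradle is 10 mm long in x, 9 mm deep, 13 mm wide at its floor, flaring to 24 mm at the top; between x = -21 and +21 mm the lane is free down to the deck.
- lane2 (a point): middle of a lane of the carrier, between its two cradles, on the level of the cradle floors (26 mm above the worktop, 4 mm above the deck). x runs along the lane: a tool lies along x, either way round. Each cradle is 10 mm long in x, 9 mm deep, 13 mm wide at its floor, flaring to 24 mm at the top; between x = -21 and +21 mm the lane is free down to the deck.
- slot0 (a point): centre of a locking slot, on the level of the closed retainer's upper face (42 mm above the worktop). Axes as the lanes. The slot, 28 mm (x) by 14 mm (y), passes through the closed retainer and the deck below. Slots lie 50 mm apart in y. When a pin's flange lies on the closed retainer, its T-head is just below the deck and free to turn either way.
- slot1 (a point): centre of a locking slot, on the level of the closed retainer's upper face (42 mm above the worktop). Axes as the lanes. The slot, 28 mm (x) by 14 mm (y), passes through the closed retainer and the deck below. Slots lie 50 mm apart in y. When a pin's flange lies on the closed retainer, its T-head is just below the deck and free to turn either way.
- slot2 (a point): centre of a locking slot, on the level of the closed retainer's upper face (42 mm above the worktop). Axes as the lanes. The slot, 28 mm (x) by 14 mm (y), passes through the closed retainer and the deck below. Slots lie 50 mm apart in y. When a pin's flange lies on the closed retainer, its T-head is just below the deck and free to turn either way.
- slot3 (a point): centre of a locking slot, on the level of the closed retainer's upper face (42 mm above the worktop). Axes as the lanes. The slot, 28 mm (x) by 14 mm (y), passes through the closed retainer and the deck below. Slots lie 50 mm apart in y. When a pin's flange lies on the closed retainer, its T-head is just below the deck and free to turn either way.
- retainer (a joint): hinge of the blue retainer plate (176 mm wide, 6 mm thick) at the far (+x) edge of the carrier, rad: 0 closed (level, over the far half of the tools, against its stop), 1.57 upright, 1.9 fully open. Friction (0.06 N m) holds it where it is left; 1 to 2 N at its free edge moves it.
- hinge_mid (a point): middle of the retainer's hinge axis, 39 mm above the worktop, axes as the lanes (hinge axis along y). The closed plate lies at this level (mid-thickness) and reaches from 4 to 70 mm towards -x of here; it swings up about this axis to open. It has no slot at y = 0.
- pot_white: bystander: white plastic screw-top parts pot, 42 mm across, 20 mm high; origin at the centre of its underside. Not part of the job.
- pot_brass: bystander: brass screw-top parts pot with a black lid, 42 mm across, 20 mm high; origin at the centre of its underside. Not part of the job.
- eye_loupe: bystander: black eye loupe, 36 mm across, 30 mm high; origin at the centre of its underside. Not part of the job.
- oil_cups: bystander: black block with four coloured cups, 26 x 88 x 16 mm; origin at the centre of its underside. Not part of the job.

How it is judged:
On the way, in this order (a step that is already met when the one before it is completed fails the run):
1. every tool rests in the cradles of a lane while the retainer is still open (((x of driver_red_mid in the frame of lane0 between -0.021 and 0.021 m and y of driver_red_mid in the frame of lane0 between -0.007 and 0.007 m and z of driver_red_mid in the frame of lane0 between -0.001 and 0.009 m and angle between the y axis of driver_red_mid and the x axis of lane0, either way round below 0.2 rad) or (x of driver_red_mid in the frame of lane1 between -0.021 and 0.021 m and y of driver_red_mid in the frame of lane1 between -0.007 and 0.007 m and z of driver_red_mid in the frame of lane1 between -0.001 and 0.009 m and angle between the y axis of driver_red_mid and the x axis of lane1, either way round below 0.2 rad) or (x of driver_red_mid in the frame of lane2 between -0.021 and 0.021 m and y of driver_red_mid in the frame of lane2 between -0.007 and 0.007 m and z of driver_red_mid in the frame of lane2 between -0.001 and 0.009 m and angle between the y axis of driver_red_mid and the x axis of lane2, either way round below 0.2 rad)) and ((x of driver_blue_mid in the frame of lane0 between -0.021 and 0.021 m and y of driver_blue_mid in the frame of lane0 between -0.007 and 0.007 m and z of driver_blue_mid in the frame of lane0 between -0.001 and 0.009 m and angle between the y axis of driver_blue_mid and the x axis of lane0, either way round below 0.2 rad) or (x of driver_blue_mid in the frame of lane1 between -0.021 and 0.021 m and y of driver_blue_mid in the frame of lane1 between -0.007 and 0.007 m and z of driver_blue_mid in the frame of lane1 between -0.001 and 0.009 m and angle between the y axis of driver_blue_mid and the x axis of lane1, either way round below 0.2 rad) or (x of driver_blue_mid in the frame of lane2 between -0.021 and 0.021 m and y of driver_blue_mid in the frame of lane2 between -0.007 and 0.007 m and z of driver_blue_mid in the frame of lane2 between -0.001 and 0.009 m and angle between the y axis of driver_blue_mid and the x axis of lane2, either way round below 0.2 rad)) and ((x of holder_brass_mid in the frame of lane0 between -0.021 and 0.021 m and y of holder_brass_mid in the frame of lane0 between -0.007 and 0.007 m and z of holder_brass_mid in the frame of lane0 between -0.001 and 0.009 m and angle between the y axis of holder_brass_mid and the x axis of lane0, either way round below 0.2 rad) or (x of holder_brass_mid in the frame of lane1 between -0.021 and 0.021 m and y of holder_brass_mid in the frame of lane1 between -0.007 and 0.007 m and z of holder_brass_mid in the frame of lane1 between -0.001 and 0.009 m and angle between the y axis of holder_brass_mid and the x axis of lane1, either way round below 0.2 rad) or (x of holder_brass_mid in the frame of lane2 between -0.021 and 0.021 m and y of holder_brass_mid in the frame of lane2 between -0.007 and 0.007 m and z of holder_brass_mid in the frame of lane2 between -0.001 and 0.009 m and angle between the y axis of holder_brass_mid and the x axis of lane2, either way round below 0.2 rad)) and value of joint retainer above 0.6 rad), for 0.2 s.
2. the retainer is closed over the tools (value of joint retainer below 0.05 rad and ((x of driver_red_mid in the frame of lane0 between -0.021 and 0.021 m and y of driver_red_mid in the frame of lane0 between -0.007 and 0.007 m and z of driver_red_mid in the frame of lane0 between -0.001 and 0.009 m and angle between the y axis of driver_red_mid and the x axis of lane0, either way round below 0.2 rad) or (x of driver_red_mid in the frame of lane1 between -0.021 and 0.021 m and y of driver_red_mid in the frame of lane1 between -0.007 and 0.007 m and z of driver_red_mid in the frame of lane1 between -0.001 and 0.009 m and angle between the y axis of driver_red_mid and the x axis of lane1, either way round below 0.2 rad) or (x of driver_red_mid in the frame of lane2 between -0.021 and 0.021 m and y of driver_red_mid in the frame of lane2 between -0.007 and 0.007 m and z of driver_red_mid in the frame of lane2 between -0.001 and 0.009 m and angle between the y axis of driver_red_mid and the x axis of lane2, either way round below 0.2 rad)) and ((x of driver_blue_mid in the frame of lane0 between -0.021 and 0.021 m and y of driver_blue_mid in the frame of lane0 between -0.007 and 0.007 m and z of driver_blue_mid in the frame of lane0 between -0.001 and 0.009 m and angle between the y axis of driver_blue_mid and the x axis of lane0, either way round below 0.2 rad) or (x of driver_blue_mid in the frame of lane1 between -0.021 and 0.021 m and y of driver_blue_mid in the frame of lane1 between -0.007 and 0.007 m and z of driver_blue_mid in the frame of lane1 between -0.001 and 0.009 m and angle between the y axis of driver_blue_mid and the x axis of lane1, either way round below 0.2 rad) or (x of driver_blue_mid in the frame of lane2 between -0.021 and 0.021 m and y of driver_blue_mid in the frame of lane2 between -0.007 and 0.007 m and z of driver_blue_mid in the frame of lane2 between -0.001 and 0.009 m and angle between the y axis of driver_blue_mid and the x axis of lane2, either way round below 0.2 rad)) and ((x of holder_brass_mid in the frame of lane0 between -0.021 and 0.021 m and y of holder_brass_mid in the frame of lane0 between -0.007 and 0.007 m and z of holder_brass_mid in the frame of lane0 between -0.001 and 0.009 m and angle between the y axis of holder_brass_mid and the x axis of lane0, either way round below 0.2 rad) or (x of holder_brass_mid in the frame of lane1 between -0.021 and 0.021 m and y of holder_brass_mid in the frame of lane1 between -0.007 and 0.007 m and z of holder_brass_mid in the frame of lane1 between -0.001 and 0.009 m and angle between the y axis of holder_brass_mid and the x axis of lane1, either way round below 0.2 rad) or (x of holder_brass_mid in the frame of lane2 between -0.021 and 0.021 m and y of holder_brass_mid in the frame of lane2 between -0.007 and 0.007 m and z of holder_brass_mid in the frame of lane2 between -0.001 and 0.009 m and angle between the y axis of holder_brass_mid and the x axis of lane2, either way round below 0.2 rad))), for 0.2 s.
At the end, for the whole second after the job is handed in: Every tool present lies in a lane on its cradle floors (21 mm lengthwise, 7 mm sideways, 0.2 rad); retainer closed (under 0.05 rad); every pin present upright in a slot (13 mm), flange on the retainer within 4 mm, wing within 0.35 rad of square across the slot (all of step 2 and ((horizontal distance between pin0_wing and slot0 below 0.013 m and z of pin0_wing in the frame of slot0 between 0.011 and 0.019 m and angle between the x axis of pin0_wing and the y axis of slot0, either way round below 0.35 rad and angle between pin0_wing's own z axis and vertical below 0.12 rad) or (horizontal distance between pin0_wing and slot1 below 0.013 m and z of pin0_wing in the frame of slot1 between 0.011 and 0.019 m and angle between the x axis of pin0_wing and the y axis of slot1, either way round below 0.35 rad and angle between pin0_wing's own z axis and vertical below 0.12 rad) or (horizontal distance between pin0_wing and slot2 below 0.013 m and z of pin0_wing in the frame of slot2 between 0.011 and 0.019 m and angle between the x axis of pin0_wing and the y axis of slot2, either way round below 0.35 rad and angle between pin0_wing's own z axis and vertical below 0.12 rad) or (horizontal distance between pin0_wing and slot3 below 0.013 m and z of pin0_wing in the frame of slot3 between 0.011 and 0.019 m and angle between the x axis of pin0_wing and the y axis of slot3, either way round below 0.35 rad and angle between pin0_wing's own z axis and vertical below 0.12 rad)) and ((horizontal distance between pin1_wing and slot0 below 0.013 m and z of pin1_wing in the frame of slot0 between 0.011 and 0.019 m and angle between the x axis of pin1_wing and the y axis of slot0, either way round below 0.35 rad and angle between pin1_wing's own z axis and vertical below 0.12 rad) or (horizontal distance between pin1_wing and slot1 below 0.013 m and z of pin1_wing in the frame of slot1 between 0.011 and 0.019 m and angle between the x axis of pin1_wing and the y axis of slot1, either way round below 0.35 rad and angle between pin1_wing's own z axis and vertical below 0.12 rad) or (horizontal distance between pin1_wing and slot2 below 0.013 m and z of pin1_wing in the frame of slot2 between 0.011 and 0.019 m and angle between the x axis of pin1_wing and the y axis of slot2, either way round below 0.35 rad and angle between pin1_wing's own z axis and vertical below 0.12 rad) or (horizontal distance between pin1_wing and slot3 below 0.013 m and z of pin1_wing in the frame of slot3 between 0.011 and 0.019 m and angle between the x axis of pin1_wing and the y axis of slot3, either way round below 0.35 rad and angle between pin1_wing's own z axis and vertical below 0.12 rad)) and ((horizontal distance between pin2_wing and slot0 below 0.013 m and z of pin2_wing in the frame of slot0 between 0.011 and 0.019 m and angle between the x axis of pin2_wing and the y axis of slot0, either way round below 0.35 rad and angle between pin2_wing's own z axis and vertical below 0.12 rad) or (horizontal distance between pin2_wing and slot1 below 0.013 m and z of pin2_wing in the frame of slot1 between 0.011 and 0.019 m and angle between the x axis of pin2_wing and the y axis of slot1, either way round below 0.35 rad and angle between pin2_wing's own z axis and vertical below 0.12 rad) or (horizontal distance between pin2_wing and slot2 below 0.013 m and z of pin2_wing in the frame of slot2 between 0.011 and 0.019 m and angle between the x axis of pin2_wing and the y axis of slot2, either way round below 0.35 rad and angle between pin2_wing's own z axis and vertical below 0.12 rad) or (horizontal distance between pin2_wing and slot3 below 0.013 m and z of pin2_wing in the frame of slot3 between 0.011 and 0.019 m and angle between the x axis of pin2_wing and the y axis of slot3, either way round below 0.35 rad and angle between pin2_wing's own z axis and vertical below 0.12 rad)) and ((horizontal distance between pin3_wing and slot0 below 0.013 m and z of pin3_wing in the frame of slot0 between 0.011 and 0.019 m and angle between the x axis of pin3_wing and the y axis of slot0, either way round below 0.35 rad and angle between pin3_wing's own z axis and vertical below 0.12 rad) or (horizontal distance between pin3_wing and slot1 below 0.013 m and z of pin3_wing in the frame of slot1 between 0.011 and 0.019 m and angle between the x axis of pin3_wing and the y axis of slot1, either way round below 0.35 rad and angle between pin3_wing's own z axis and vertical below 0.12 rad) or (horizontal distance between pin3_wing and slot2 below 0.013 m and z of pin3_wing in the frame of slot2 between 0.011 and 0.019 m and angle between the x axis of pin3_wing and the y axis of slot2, either way round below 0.35 rad and angle between pin3_wing's own z axis and vertical below 0.12 rad) or (horizontal distance between pin3_wing and slot3 below 0.013 m and z of pin3_wing in the frame of slot3 between 0.011 and 0.019 m and angle between the x axis of pin3_wing and the y axis of slot3, either way round below 0.35 rad and angle between pin3_wing's own z axis and vertical below 0.12 rad))); the robot touches nothing.
It fails at once if a bystander is moved more than 40 mm (distance of any of pot_white, pot_brass, eye_loupe, oil_cups from where it was at the start of the episode above 0.04 m).
Of driver_red, driver_blue, holder_brass only 2 to 3 are there at a start; the rules pass over those that are not, and their reading is None.
Of pin0, pin1, pin2, pin3 only 3 to 4 are there at a start; the rules pass over those that are not, and their reading is None.
At some moment in a run one of driver_red, driver_blue, holder_brass may be knocked a few centimetres aside while the robot is not near it.
It also fails if it takes over 210 s, if anything falls off the work surface, if the arm or the gripper's body presses on something with over 40 N, if the wrist force passes 120 N, or if a joint passes its speed limit or range.

### The arm

A 6-joint arm with a two-finger parallel gripper is mounted at the origin on a cart in front of the work surface, level with it; the furniture and walls round the work are solid. World frame = base frame: x ahead of the robot, y to its left, z up, the work surface at z = 0. Lengths are in m, angles in rad, forces in N, time in s.
With the tool pointing down it reaches from about 0.3 to 0.775 m from the base axis. Payload 14.6 kg.
Tool frame: the origin (TCP) lies midway between the tips of the shut fingers; the grasp point (between the pads) lies 19 mm behind it; y points along the fingers, x is the direction in which the jaws open and shut, and the axes are right-handed (so a half turn about y gives the same grasp; the last joint's range is limited). The gripper opens to 94 mm and grips with 3 to 60 N. Pads are 16 mm wide; open, the fingers measure 119 mm over their backs; the gripper's body (75 mm by 177 mm) begins 78 mm behind the grasp point.
Start: joints at [1.136, 0.3, 1.521, -0, 1.321, -0.067], TCP at [0.198, 0.513, 0.205] pointing down, gripper open.
Joint ranges: [-3.03, 3.03], [-0.79, 2.21], [0.23, 2.52], [-1.04, 4.18], [0, 3.07], [-2.55, 2.55]. Speed limits (rad/s): [2.22, 2.22, 2.57, 3.14, 3.14, 3.14].

### API

Orientations are given as a unit quaternion [x, y, z, w].
In Python, from rig import manip, sense, cams, nets gives the robot as it stands. Calls block until the motion is done:
- manip.move_to(position, orientation): joint-space move of the TCP to a pose.
- manip.line_to(position, frame=None, velocity=0.15): straight line of the TCP; frame=None keeps the orientation; velocity is the mean speed in m/s.
- manip.goto_joints(angles): joint-space move.
- manip.grip(opening, grip_force=None): opening from 0.0 (shut) to 1.0 (fully open); grip_force is the grip in N (None keeps the last); returns when the fingers have stopped.
- manip.sleep(seconds).
- manip.ik(position, orientation): joint angles nearest the present ones, or None.
- sense(): the state.
- cams.grab_frame(name): name is "scene" or "side" or "wrist"; returns a dict with "image" (400x640x3 uint8, red, green, blue), "depth" (400x640 float32, m along the optical axis (not along the pixel's ray), 0 where there is no reading), "fx", "fy", "cx", "cy" (pixels), "camera_from_world" (4x4, takes a point from world to camera coordinates); the wrist camera has in their place "mount" (4x4, takes a point from camera to tool coordinates, whose origin is the TCP and whose axes are the tool frame's). Camera axes: x right, y up, looking along -z (the intrinsics and any distortion apply to the point x, -y, -z); pixel columns grow to the right and rows downward; lengths in m; the calibration is good to about 2 mm. The wrist camera is an equidistant fisheye: a pixel r from the principal point sees the ray r / f radians off the axis. A picture is of the moment at which its call begins: read the wrist's pose just before it.
A pose or a line that the arm cannot do raises manip.Unreachable and nothing moves.
- manip.finish_job(): hands the job in, once; it reports no verdict.
Trained networks look in a picture, given as the dict that the camera call returned (one of the last four; its "shot" number tells which), for a name from the list of things; names that differ only in an ending like _2 or _b are one class to them, and where a whole thing is asked for, a point or a joint stands for the part that bears it (a point fixed in the world has none). Each returns a list of dicts, best first, with "score" (0 to 1); they miss things now and then, are a little off and sometimes report something else, mostly with a low value. They report only what shows in the picture. A call takes as long as a camera call.
- nets.recognise(picture, query): "point" ([column, row] in pixels, amid what is visible of it).
- nets.trace(picture, query): "region" (400x640 bool, what is visible of it) and "point" ([column, row] in pixels, amid what is visible of it).
The state is a dict: "clock": time; "joints": joint angles; "qd": joint speeds; "joint_efforts": joint torques, N m; "ee_pos": TCP position; "eef_rot": TCP orientation; "force": force on the tool from outside, world axes, zero at the start; "ft_torque": the same for the moment, N m; "width": opening from 0.0 (shut) to 1.0 (fully open).
Only numpy, scipy, OpenCV 4.12 (cv2) and the standard library are available. Lean on these libraries where they do the work, as an engineer would, in place of code of your own. Each camera call takes 0.05 s, during which the arm holds its last target. There are 200 camera calls.

## Working session

There is one attempt and no reset: what is moved stays moved. The work goes in short steps, each a Python script; the robot and the scene stay as the last script left them, time stands still between calls to the robot, and variables do not carry over. Pictures are saved under pics/ and viewed, about 12 in all and at most 16, crops included, and the job is handed in when it is done.

```bash
ls; mkdir -p pics; python3 - <<'E'
from rig import manip, sense, cams, nets
import cv2, numpy as np
s=sense(); print(s['clock'],s['ee_pos'],s['eef_rot'],s['width'],s['force'])
for n in ("scene","side"):
    f=cams.grab_frame(n); cv2.imwrite(f"pics/{n}0.png",f["image"][:,:,::-1]); print(n,f['fx'],f['fy'],f['cx'],f['cy'],[k for k in f]); print(np.linalg.inv(f['camera_from_world']).round(3))
f=cams.grab_frame("wrist");print(f['mount'],f['fx'],f['cx'],f['cy']); print([k for k in f])
E
```

```text
pics
0.0 [0.1976334  0.51299585 0.20489444] [ 0.58319038  0.39980384 -0.40048659 -0.58280045] 0.9973177649147281 [ 0.40860095 -0.17758093 -0.02069815]
scene 364.00500964018033 364.00500964018033 318.6093470204475 204.60693406880145 ['image', 'depth', 'fx', 'fy', 'cx', 'cy', 'camera_from_world', 'shot']
[[ 0.859  0.208 -0.467  0.049]
 [-0.511  0.383 -0.77  -0.834]
 [ 0.019  0.9    0.435  0.47 ]
 [ 0.     0.     0.     1.   ]]
side 476.64420026921374 476.64420026921374 323.88758343538 205.45687463646135 ['image', 'depth', 'fx', 'fy', 'cx', 'cy', 'camera_from_world', 'shot']
[[ 0.749  0.496 -0.44  -0.2  ]
 [-0.663  0.571 -0.485 -0.873]
 [ 0.011  0.655  0.756  1.283]
 [ 0.     0.     0.     1.   ]]
[[ 9.99999670e-01  2.45629819e-04 -7.74581878e-04  8.31438281e-05]
 [-8.12163690e-04  2.71054026e-01 -9.62563793e-01 -1.79582936e-01]
 [-2.64808332e-05  9.62564104e-01  2.71054136e-01  7.92478753e-02]
 [ 0.00000000e+00  0.00000000e+00  0.00000000e+00  1.00000000e+00]] 309.70691628693146 317.70463899372174 201.81846453837903
['image', 'depth', 'fx', 'fy', 'cx', 'cy', 'mount', 'shot']
```

View pics/scene0.png

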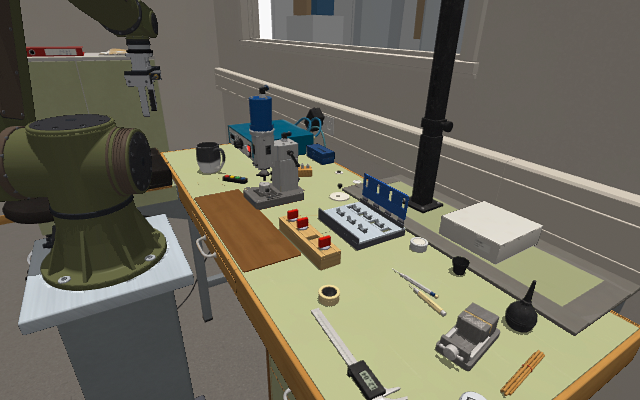

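View pics/side0.png

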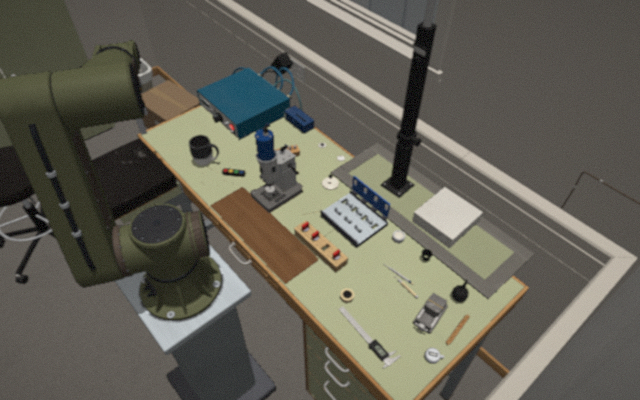

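The scene shows three pins in the rest (about (292,214), (302,224) and (324,243)). The retainer is upright at (385,195), the carrier sits at (360,222), and two tools lie at (415,284) and (428,300). I'll get rough positions from the depth data next.

```bash
cat > h.py <<'E'
from rig import manip, sense, cams, nets
import cv2, numpy as np
from scipy.spatial.transform import Rotation as R
def q(a):
    c,s=np.cos(a),np.sin(a)
    return R.from_matrix(np.array([[c,0,-s],[s,0,c],[0,-1,0]])).as_quat()
def q_of(M): return R.from_matrix(M).as_quat()
def grab(n):
    s=sense(); f=cams.grab_frame(n)
    if n=="wrist":
        T=np.eye(4);T[:3,:3]=R.from_quat(s['eef_rot']).as_matrix();T[:3,3]=s['ee_pos'];f['W']=T@f['mount']
    else: f['W']=np.linalg.inv(f['camera_from_world'])
    f['n']=n; return f
def rays(f,uv):
    uv=np.asarray(uv,float).reshape(-1,2); x=(uv[:,0]-f['cx'])/f['fx']; y=(uv[:,1]-f['cy'])/f['fy']
    if f['n']=="wrist":
        th=np.hypot(x,y); k=np.where(th>1e-9,np.sin(th)/np.maximum(th,1e-9),1); d=np.c_[x*k,-y*k,-np.cos(th)]
    else: d=np.c_[x,-y,-np.ones_like(x)]
    return d@f['W'][:3,:3].T, f['W'][:3,3], -d[:,2]
def onz(f,uv,z):
    d,o,_=rays(f,uv); return o+d*((z-o[2])/d[:,2])[:,None]
def cloud(f,mask=None):
    m=f['depth']>0
    if mask is not None: m&=mask
    v,u=np.nonzero(m); d,o,dz=rays(f,np.c_[u,v]); return o+d*(f['depth'][v,u]/dz)[:,None]
def pix(f,P):
    P=np.asarray(P,float).reshape(-1,3); c=(P-f['W'][:3,3])@f['W'][:3,:3]
    x,y,z=c[:,0],-c[:,1],-c[:,2]
    if f['n']=="wrist":
        r=np.hypot(x,y); th=np.arctan2(r,z); k=th/np.maximum(r,1e-9); return np.c_[f['cx']+f['fx']*x*k,f['cy']+f['fy']*y*k]
    return np.c_[f['cx']+f['fx']*x/z,f['cy']+f['fy']*y/z]
def save(f,name): cv2.imwrite(f"pics/{name}.png",f['image'][:,:,::-1])
def rect(P):
    (c,wh,a)=cv2.minAreaRect((P[:,:2]*1000).astype(np.float32)); return np.array(c)/1000,np.array(wh),a
E
python3 - <<'E'
from h import *
np.set_printoptions(precision=3,suppress=True)
f=grab("scene")
for n in ["driver_red_mid","driver_blue_mid","holder_brass_mid","pin0_wing","pin_rest","carrier","retainer","pot_white","pot_brass","eye_loupe","oil_cups"]:
    for t in nets.trace(f,n)[:4]:
        if t['score']<.2: continue
        P=cloud(f,t['region']); 
        if len(P)<3: continue
        print(n,round(t['score'],2),np.round(t['point']),len(P),np.median(P,0),P.min(0),P.max(0))
E
```

```text
driver_blue_mid 0.7 [419. 286.] 135 [ 0.533 -0.426  0.006] [ 0.527 -0.467 -0.001] [ 0.543 -0.386  0.01 ]
holder_brass_mid 0.77 [429. 300.] 198 [ 0.515 -0.48   0.008] [ 0.51  -0.517 -0.   ] [ 0.53  -0.431  0.012]
pin0_wing 0.67 [326. 241.] 157 [ 0.412 -0.261  0.051] [ 0.4   -0.269  0.031] [ 0.43  -0.215  0.064]
pin_rest 0.83 [312. 247.] 1473 [ 0.396 -0.218  0.031] [ 0.386 -0.287 -0.002] [ 0.476 -0.012  0.061]
carrier 0.58 [370. 215.] 3944 [ 0.609 -0.184  0.023] [ 0.504 -0.262 -0.002] [0.827 0.114 0.11 ]
retainer 0.82 [386. 197.] 1113 [ 0.65  -0.173  0.073] [ 0.646 -0.257 -0.001] [0.827 0.11  0.11 ]
retainer 0.53 [232. 179.] 156 [0.397 0.287 0.011] [ 0.364  0.252 -0.001] [0.428 0.35  0.017]
pot_white 0.81 [416. 243.] 187 [ 0.632 -0.328  0.019] [ 0.618 -0.343  0.003] [ 0.656 -0.304  0.023]
pot_white 0.34 [292. 214.] 117 [ 0.41  -0.111  0.05 ] [ 0.399 -0.119  0.035] [ 0.425 -0.102  0.064]
pot_brass 0.59 [330. 296.] 389 [ 0.351 -0.379  0.019] [ 0.335 -0.393 -0.   ] [ 0.375 -0.332  0.022]
pot_brass 0.44 [460. 263.] 239 [ 0.646 -0.436  0.021] [ 0.63  -0.454  0.002] [ 0.667 -0.418  0.031]
eye_loupe 0.64 [458. 262.] 252 [ 0.645 -0.436  0.021] [ 0.63  -0.454  0.001] [ 0.667 -0.418  0.031]
eye_loupe 0.6 [370. 217.] 3719 [ 0.605 -0.187  0.023] [ 0.504 -0.262 -0.001] [0.809 0.095 0.11 ]
oil_cups 0.51 [236. 176.] 131 [0.397 0.285 0.012] [0.365 0.252 0.001] [0.428 0.324 0.017]
```

```bash
python3 - <<'E'
from h import *
np.set_printoptions(precision=3,suppress=True)
f=grab("side"); P=cloud(f); m=(P[:,2]>.045)&(P[:,0]>.28)&(P[:,0]<.9)&(abs(P[:,1])<.7)&(P[:,2]<0.7)
P=P[m]
H=np.zeros((13,28))
for p in P:
    i=int((p[0]-.28)/.05);j=int((p[1]+.7)/.05); H[i,j]=max(H[i,j],p[2])
print("cols y -.7.. step .05; rows x .28..")
for i,r in enumerate(H): print(f"{.28+.05*i:.2f}",' '.join(f"{int(v*100):2d}" for v in r))
for pos in [(.53,-.42,.25),(.58,-.17,.3),(.42,-.16,.25)]:
    for a in np.arange(-np.pi,np.pi,np.pi/4):
        j=manip.ik(pos,q(a)); print(pos,round(a,2),None if j is None else np.round(j,2))
E
```

```text
cols y -.7.. step .05; rows x .28..
0.28  0  0  0  0  0  0  0  0  0  0  0  0  0  0  0  0  0  0  0  0  0  9 10  9  0  0  0  0
0.33  0  0  0  0  0  0  0  0  0  0  0  0  0  0  0  0  0  0  0  0  0  9 10  9  0  0  0  0
0.38  0  0  0  0  0  0  0  0  6  0  6  6  0  0  0 32 32  0  0  0  0  9  9  9  0  0  0  0
0.43  0  0  0  0  0  0  0  0  0  0  0  0  0  0  0 32 33  0  0  0  0  0  0  0  0  0  0  0
0.48  0  0  5  0  0  0  0  0  0  0  0  0  0  0 12 17 19  0  0  0  0  0  8  9  9  9  9  8
0.53  0  0  5  0  0  0  0  0  0  0  0  0  0  0  0  0  0  0  0  4  0  0  8  9  9  9  9  9
0.58  0  9  9  0  0  0  0  0  0  0  0  0  0  0  0  0  0  0  0  0  0  0  8  9  9  9  9  9
0.63  0  0  0  0  0  0  0  0 10 11 11 11 11  0  0  0  0  0  0  0  0  0  9  9  9  9  9  9
0.68  0  0  0  0  6  6  6  6  0  0  0  0  0  0  0  0  0  0  0  0  0  0  8  9  9  9  9  9
0.73  0  0  0  0  6  6  6  6  0  0 59 11  0  0  0  0  0  0  0  4  5  5  9  9  8  9  8  9
0.78  0  0  0  0  6  6  6  6  0 26 69 69  0  0  0  0  0  0  0  4  4  5  7  8 10 10  8  8
0.83  0  0  0  0  6  6  6  6  0  0 63  0  0  0  0  0  0  0  0  0  0  0  6  9 11 11 13
[... 740 characters left out ...]
) -0.79 [-0.35  0.38  1.2  -0.    1.56  0.44]
(0.58, -0.17, 0.3) 0.0 [-0.35  0.38  1.2  -0.    1.56 -0.35]
(0.58, -0.17, 0.3) 0.79 [-0.35  0.38  1.2  -0.    1.56 -1.13]
(0.58, -0.17, 0.3) 1.57 [-0.35  0.38  1.2  -0.    1.56 -1.92]
(0.58, -0.17, 0.3) 2.36 None
(0.42, -0.16, 0.25) -3.14 None
(0.42, -0.16, 0.25) -2.36 [-0.45  0.04  1.72 -0.    1.38  1.91]
(0.42, -0.16, 0.25) -1.57 [-0.45  0.04  1.72 -0.    1.38  1.13]
(0.42, -0.16, 0.25) -0.79 [-0.45  0.04  1.72 -0.    1.38  0.34]
(0.42, -0.16, 0.25) 0.0 [-0.45  0.04  1.72 -0.    1.38 -0.45]
(0.42, -0.16, 0.25) 0.79 [-0.45  0.04  1.72 -0.    1.38 -1.23]
(0.42, -0.16, 0.25) 1.57 [-0.45  0.04  1.72 -0.    1.38 -2.02]
(0.42, -0.16, 0.25) 2.36 None
```

```bash
python3 - <<'E'
from h import *
np.set_printoptions(precision=3,suppress=True)
manip.line_to([.198,.45,.45],velocity=.3)
print(sense()['joints'])
manip.move_to([.42,-.25,.45],q(0))
manip.move_to([.52,-.42,.25],q(-.79)); f=grab("wrist"); save(f,"w_tools")
for n in ["driver_red_mid","driver_blue_mid","holder_brass_mid","pot_white","eye_loupe"]:
    for t in nets.trace(f,n)[:2]:
        if t['score']<.2: continue
        P=cloud(f,t['region']); 
        print(n,round(t['score'],2),np.round(t['point']),len(P),np.median(P,0),rect(P))
manip.move_to([.56,-.17,.28],q(-1.57)); f=grab("wrist"); save(f,"w_car"); np.savez("car.npz",**{k:v for k,v in f.items()})
print(sense()['clock'])
manip.move_to([.42,-.16,.25],q(-1.57)); f=grab("wrist"); save(f,"w_rest"); np.savez("rest.npz",**{k:v for k,v in f.items()})
print(sense()['clock'])
cv2.imwrite("pics/m1.png",np.vstack([cv2.imread("pics/w_tools.png"),cv2.imread("pics/w_car.png")])[:, :])
E
python3 -c "
import cv2,numpy as np
a=[cv2.imread(f'pics/{n}.png') for n in ('w_tools','w_car','w_rest')]
cv2.imwrite('pics/m2.png',np.vstack(a[:1]))"
```

```text
[ 1.082  0.114  1.195 -0.     1.835 -0.121]
driver_blue_mid 0.9 [328. 166.] 370 [ 0.536 -0.423  0.007] (array([ 0.536, -0.426]), array([10.749, 90.34 ]), 8.083016395568848)
holder_brass_mid 0.72 [344. 203.] 374 [ 0.519 -0.474  0.009] (array([ 0.518, -0.469]), array([91.332, 10.953]), 87.68505096435547)
pot_white 0.83 [328.  60.] 758 [ 0.64  -0.321  0.02 ] (array([ 0.643, -0.321]), array([45.283, 39.647]), 2.8564088344573975)
eye_loupe 0.82 [398. 119.] 348 [ 0.656 -0.441  0.021] (array([ 0.649, -0.435]), array([33.916, 32.957]), 43.9686279296875)
eye_loupe 0.22 [224.  37.] 9636 [ 0.563 -0.201  0.023] (array([ 0.587, -0.158]), array([166.305, 207.509]), 1.5065041780471802)
6.8917
7.5667
```

View pics/w_tools.png

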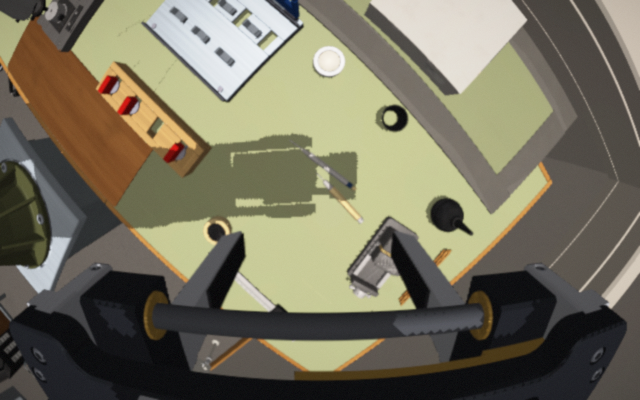

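View pics/w_car.png

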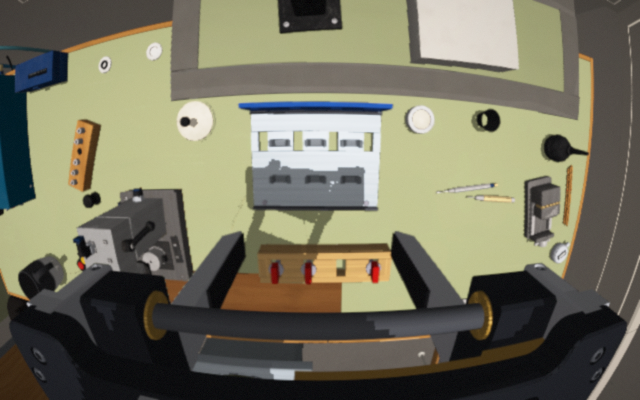

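View pics/w_rest.png

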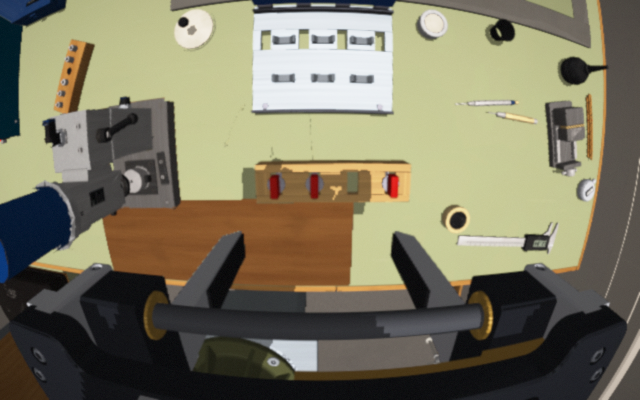

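The wrist views show two tools, the blue driver and the brass pin vice. There are three pins in the rest with their wings along world x. The carrier is aligned with world axes to within a degree or two, and the retainer is upright. Next I'll fit the carrier and rest from the depth clouds.

```bash
python3 - <<'E'
from h import *
np.set_printoptions(precision=4,suppress=True)
for nm in ("car","rest"):
    f={k:(v if v.ndim else v.item()) for k,v in np.load(nm+".npz").items()}
    P=cloud(f); print(nm, "table z",np.median(P[(abs(P[:,0]-.5)<.03)&(abs(P[:,1]+.35)<.03),2]))
    m=(P[:,0]>.48)&(P[:,0]<.70)&(P[:,1]>-.28)&(P[:,1]<-.06); C=P[m]
    d=C[(C[:,2]>.017)&(C[:,2]<.06)]; print("deck",len(d),np.median(d[:,2]),rect(d))
    r=C[C[:,2]>.05]; 
    if len(r)>10: print("ret",len(r),rect(r),r[:,2].max(), np.polyfit(r[:,2],r[:,0],1), np.polyfit(r[:,1],r[:,0],1))
    # grid rasters: top-view height at 2mm
    H=np.full((110,110),-1.);i=((C[:,0]-.48)/.002).astype(int);j=((C[:,1]+.28)/.002).astype(int)
    np.maximum.at(H,(i,j),C[:,2]); 
    img=np.clip((H+.005)/.05*255,0,255).astype(np.uint8); img[H<-.5]=0
    cv2.imwrite(f"pics/H_{nm}.png",cv2.resize(cv2.applyColorMap(img[::-1,::-1],cv2.COLORMAP_JET),None,fx=5,fy=5,interpolation=0))
    m=(P[:,0]>.34)&(P[:,0]<.47)&(P[:,1]>-.32)&(P[:,1]<0.0); C=P[m]
    w=C[(C[:,2]>.03)&(C[:,2]<.038)]; print("rest",len(w),np.median(w[:,2]),rect(w))
    w=C[(C[:,2]>.05)&(C[:,2]<.075)&(C[:,1]<-.03)]
    for y0 in np.arange(-.29,-.03,.01):
        k=w[abs(w[:,1]-y0)<.005]
        if len(k)>3: print("  ",round(y0,3),len(k),k.mean(0),k[:,0].min(),k[:,0].max(),k[:,2].max())
E
```

```text
car table z 0.00011815622178470986
deck 12097 0.022463268059375374 (array([ 0.5781, -0.1665]), array([185.3981, 143.9191]), 89.96599578857422)
ret 60506 (array([ 0.6028, -0.169 ]), array([109.4274, 181.6722]), 0.16411356627941132) 0.42230146307564354 [-0.1179  0.6297] [-0.0011  0.5834]
rest 3151 0.03596585538583724 (array([ 0.4151, -0.1808]), array([ 53.6046, 207.5019]), 0.840643584728241)
   -0.26 67 [ 0.4191 -0.2576  0.0606] 0.4031163708172847 0.43019207721173547 0.06331387245429315
   -0.25 73 [ 0.4183 -0.2525  0.0595] 0.4035842206661576 0.42987780539476894 0.06395722392078645
   -0.16 78 [ 0.4161 -0.1583  0.0599] 0.400800257765055 0.429035725566399 0.06374567322038416
   -0.15 61 [ 0.4169 -0.1533  0.0608] 0.4011531607246818 0.42933093948127715 0.06354551559686233
   -0.11 95 [ 0.4162 -0.1085  0.0599] 0.40138086122802263 0.4281014487368109 0.06350793682976541
   -0.1 49 [ 0.4169 -0.1029  0.061 ] 0.4017302770790576 0.42748167774275037 0.06339932725175212
rest table z 0.0002983860453360798
deck 14747 0.022719420849307836 (array([ 0.5806, -0.1665]), array([185.3771, 150.0543]), 89.64231872558594)
ret 399 (array([ 0.6487, -0.1671]), array([176.3517,   2.6037]), 89.79740905761719) 0.06855425149377847 [0.0037 0.6485] [0.0044 0.6495]
rest 4693 0.03615124363829775 (array([ 0.4146, -0.1808]), array([ 53.8273, 207.1929]), 1.1305387020111084)
   -0.26 84 [ 0.416  -0.2574  0.0618] 0.4021372566580212 0.42897081985057495 0.06392661129088878
   -0.25 120 [ 0.4164 -0.2521  0.0599] 0.4020465072002687 0.4287850485347436 0.06411830879127595
   -0.16 94 [ 0.4154 -0.1577  0.0617] 0.4004687603268958 0.428734668343847 0.06377812986745024
   -0.15 76 [ 0.4156 -0.1533  0.0615] 0.4006330160685774 0.4286062797570819 0.06368735328486747
   -0.11 128 [ 0.4141 -0.1083  0.0607] 0.4004730481583382 0.4272690175977411 0.06403924789638932
   -0.1 68 [ 0.4147 -0.1032  0.0616] 0.3987335486909009 0.4271955546178505 0.06359711615940428
```

```bash
python3 -c "
import cv2,numpy as np
a=cv2.imread('pics/H_car.png')
b=cv2.imread('pics/w_car.png')[90:220,220:400]
b=cv2.resize(b,None,fx=3.5,fy=3.5,interpolation=cv2.INTER_CUBIC)
b=b[:,:]
cv2.imwrite('pics/cmp.png',cv2.resize(np.hstack([cv2.resize(a,(455,455)),b]),None,fx=.73,fy=.73))"
```

```text
(no output)
```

View pics/cmp.png

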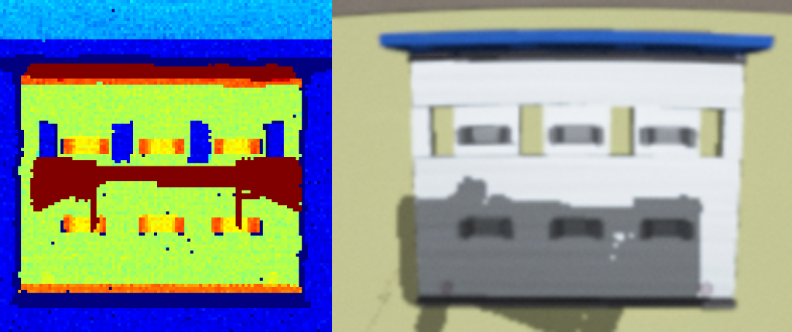

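```bash
python3 - <<'E'
from h import *
np.set_printoptions(precision=4,suppress=True)
A=[]
for nm in ("car","rest"):
    f={k:(v if v.ndim else v.item()) for k,v in np.load(nm+".npz").items()}
    P=cloud(f); C=P[(P[:,0]>.48)&(P[:,0]<.645)&(P[:,1]>-.27)&(P[:,1]<-.065)]
    for y in (-.2165,-.1665,-.1165):
        for x in (.5546,.6066):
            k=C[(abs(C[:,0]-x)<.015)&(abs(C[:,1]-y)<.017)&(C[:,2]>.0255)&(C[:,2]<.037)]
            print(nm,"cradle",len(k),(k.min(0)+k.max(0))[:2]/2,k.max(0)-k.min(0))
    for y in (-.2415,-.1915,-.1415,-.0915):
        k=C[(abs(C[:,1]-y)<.014)&(abs(C[:,0]-.61)<.03)&(C[:,2]<.012)]
        if len(k)>5: print(nm,"slot",len(k),np.percentile(k,2,0)[:2],np.percentile(k,98,0)[:2],k[:,2].mean())
    k=C[(C[:,2]>.03)&(C[:,2]<.036)&((C[:,0]<.53)|(C[:,0]>.63))]; print("stops",np.histogram(k[:,0],20))
E
```

```text
car cradle 141 [ 0.5512 -0.2164] [0.0096 0.03   0.0109]
car cradle 135 [ 0.6031 -0.2167] [0.0094 0.0294 0.0112]
car cradle 155 [ 0.5518 -0.1671] [0.0113 0.0295 0.0102]
car cradle 141 [ 0.6027 -0.1671] [0.0092 0.0288 0.0103]
car cradle 133 [ 0.5515 -0.1163] [0.01   0.0273 0.011 ]
car cradle 137 [ 0.6034 -0.1172] [0.0102 0.0296 0.0105]
car slot 173 [ 0.589 -0.251] [ 0.6177 -0.2388] 0.00024404069642376577
car slot 185 [ 0.5914 -0.2002] [ 0.6182 -0.1867] 0.0002569868889963041
car slot 175 [ 0.5913 -0.1469] [ 0.6168 -0.1335] 0.0003042123652916476
car slot 161 [ 0.5905 -0.0946] [ 0.6176 -0.0823] 0.0003209326595070802
stops (array([461,   0,   0,   0,   0,   0,   0,   0,   0,   0,   0,   0,   0,
         0,   0,   0,   0,   0,   0,  71]), array([0.5061, 0.5131, 0.52  , 0.527 , 0.5339, 0.5408, 0.5478, 0.5547,
       0.5617, 0.5686, 0.5756, 0.5825, 0.5894, 0.5964, 0.6033, 0.6103,
       0.6172, 0.6242, 0.6311, 0.638 , 0.645 ]))
rest cradle 167 [ 0.5508 -0.2159] [0.01   0.0299 0.0105]
rest cradle 158 [ 0.6026 -0.2161] [0.0107 0.0298 0.0108]
rest cradle 181 [ 0.5511 -0.1671] [0.011  0.0302 0.0109]
rest cradle 155 [ 0.6032 -0.1671] [0.0099 0.0278 0.0105]
rest cradle 160 [ 0.5515 -0.1158] [0.0103 0.0295 0.0107]
rest cradle 168 [ 0.6031 -0.1169] [0.0108 0.0298 0.0106]
rest slot 179 [ 0.5955 -0.2525] [ 0.6229 -0.2394] 0.00044130574604533214
rest slot 182 [ 0.5971 -0.1993] [ 0.6227 -0.1868] 0.0004676837686556396
rest slot 202 [ 0.597  -0.1471] [ 0.6235 -0.1333] 0.00040702347473230903
rest slot 177 [ 0.5974 -0.0947] [ 0.6243 -0.082 ] 0.0005512996438681713
stops (array([416,   0,   0,   0,   0,   0,   0,   0,   0,   0,   0,   0,   0,
         0,   0,   0,   0,   0,   0, 213]), array([0.5063, 0.5133, 0.5202, 0.5271, 0.5341, 0.541 , 0.5479, 0.5549,
       0.5618, 0.5687, 0.5757, 0.5826, 0.5895, 0.5964, 0.6034, 0.6103,
       0.6172, 0.6242, 0.6311, 0.638 , 0.645 ]))
```

Carrier origin is about (0.577, -0.167) with yaw near 0. The slots are at x = 0.605 and y = -0.242, -0.192, -0.142 and -0.092. Next is a close look at each tool.

```bash
cat >> h.py <<'E'
def tool(f,guess,name=None,zmin=.0028,rad=.085):
    """elongated thing lying on the table near guess: returns centre, direction, length,width"""
    v,u=np.mgrid[:400,:640]; d,o,dz=rays(f,np.c_[u.ravel(),v.ravel()]); X=(o+d*(f['depth'].ravel()/dz)[:,None]).reshape(400,640,3)
    m=(f['depth']>0)&(X[...,2]>zmin)&(X[...,2]<.02)&(np.hypot(X[...,0]-guess[0],X[...,1]-guess[1])<rad)
    m=cv2.morphologyEx(m.astype(np.uint8),cv2.MORPH_CLOSE,np.ones((3,3)))
    n,L,S,_=cv2.connectedComponentsWithStats(m,connectivity=8)
    best=None
    for i in range(1,n):
        if S[i,4]<60: continue
        P=X[(L==i)&(X[...,2]>zmin)&(X[...,2]<.02)]; dd=np.min(np.hypot(P[:,0]-guess[0],P[:,1]-guess[1]))
        if best is None or dd<best[0]: best=(dd,P,L==i)
    P=best[1]; c,wh,a=rect(P)
    a=np.radians(a)
    if wh[0]<wh[1]: a+=np.pi/2
    return c,a,max(wh),min(wh),best[2]
E
python3 - <<'E'
from h import *
np.set_printoptions(precision=4,suppress=True)
manip.line_to([.42,-.2,.25]); 
for nm,g,a in (("driver_blue_mid",(.536,-.426),.14),("holder_brass_mid",(.518,-.471),-.04)):
    manip.move_to([g[0],g[1],.11],q(a)); f=grab("wrist"); save(f,"c_"+nm)
    c,al,l,w,m=tool(f,g); print(nm,c,np.degrees(al),l,w,pix(f,[*c,.004]))
    for t in nets.trace(f,nm)[:1]:
        P=cloud(f,t['region']); print(t['score'],len(P),rect(P),P.max(0),np.count_nonzero(t['region']))
    im=f['image'][:,:,::-1].copy(); im[m]=(0,255,0); p=pix(f,[[*c,.004]])[0]; cv2.circle(im,tuple(int(x) for x in p),3,(0,0,255),-1)
    cv2.imwrite("pics/o_"+nm+".png",im[60:320,160:480])
cv2.imwrite("pics/two.png",np.vstack([cv2.imread("pics/o_driver_blue_mid.png"),cv2.imread("pics/o_holder_brass_mid.png")]))
print(sense()['clock'])
E
```

```text
driver_blue_mid [ 0.5344 -0.4157] 97.77691173553467 116.18675231933594 7.907833099365234 [[317.1399 190.455 ]]
0.72 860 (array([ 0.5345, -0.4175]), array([  9.6192, 115.9754]), 8.195928573608398) [ 0.5451 -0.3599  0.0099] 864
holder_brass_mid [ 0.5177 -0.4654] 87.72406768798828 99.23490905761719 9.854863166809082 [[317.925  194.2046]]
0.96 850 (array([ 0.5176, -0.4667]), array([96.601 ,  9.8549]), 87.72406768798828) [ 0.5232 -0.4185  0.0113] 856
10.1667
```

View pics/two.png

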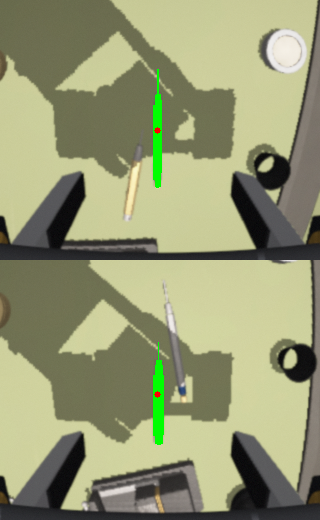

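Both tools segmented at full length: blue's centre is at (0.534, -0.416) and the vice's at (0.518, -0.465). I'll take the vice first, gripping 13 mm off-centre so the fingers stay clear of the blue driver.

```bash
cat >> h.py <<'E'
CX,CY,CA=.5771,-.1667,-.006
def cw(x,y): return np.array([CX+np.cos(CA)*x-np.sin(CA)*y, CY+np.sin(CA)*x+np.cos(CA)*y])
def pick_tool(c,al,off,open_=.25,force=20):
    a=al-np.pi/2; g=c+off*np.array([np.cos(al),np.sin(al)])
    manip.grip(open_); manip.move_to([*g,.06],q(a)); manip.line_to([*g,.003],velocity=.08)
    manip.grip(0.0,force); s=sense(); print("gripped width mm",s['width']*94,"force",np.round(s['force'],2))
    manip.line_to([*g,.12]); print("lifted width mm",sense()['width']*94); return a
def place_tool(a_pick,al,lane_y,gx):
    a=a_pick+(CA-al); g=cw(gx,lane_y)
    manip.move_to([*g,.13],q(a)); manip.line_to([*g,.045],velocity=.1); manip.line_to([*g,.0295],velocity=.04)
    s=sense(); print("down force",np.round(s['force'],2),s['ee_pos'],s['width']*94)
    manip.grip(.32); manip.line_to([*g,.16]); 
E
python3 - <<'E'
from h import *
np.set_printoptions(precision=4,suppress=True)
f=grab("wrist"); c,al,l,w,m=tool(f,(.5177,-.4654)); print(c,al,l)
manip.line_to([.518,-.47,.13])
a=pick_tool(c,al,-.013,open_=.24)
place_tool(a,al,-.05,-.008)
g=cw(0,-.02); manip.move_to([*(g-[.02,0]),.17],q(-1.57)); f=grab("wrist"); save(f,"p1")
C=cloud(f)
k=C[(abs(C[:,0]-CX)<.075)&(abs(C[:,1]-cw(0,-.05)[1])<.007)]
for x in np.arange(-.065,.066,.005):
    b=k[abs(k[:,0]-CX-x)<.0025]; 
    if len(b): print(round(x,3),len(b),b[:,2].max().round(4),np.round(b[b[:,2]>b[:,2].max()-.003].mean(0)[1],4),end=' | ')
print(sense()['clock'])
cv2.imwrite("pics/p1c.png",f['image'][40:320,120:520,::-1])
E
```

```text
[ 0.5178 -0.4655] 1.5277503225154008 98.84800720214844
gripped width mm 8.794069113659745 force [0.29 0.51 2.44]
lifted width mm 9.190906688145947
down force [-1.84 -0.51  2.81] [ 0.5687 -0.2166  0.0293] 9.122509889921385
-0.065 58 0.0337 -0.2111 | -0.06 50 0.0239 -0.2168 | -0.055 48 0.0246 -0.2169 | -0.05 45 0.0237 -0.2164 | -0.045 41 0.0361 -0.216 | -0.04 54 0.0363 -0.216 | -0.035 52 0.0368 -0.2159 | -0.03 55 0.0374 -0.2162 | -0.025 56 0.037 -0.2158 | -0.02 62 0.037 -0.2159 | -0.015 57 0.0369 -0.216 | -0.01 317 0.2349 -0.21 | -0.005 120 0.2958 -0.2172 | -0.0 2168 0.3114 -0.2195 | 0.005 1434 0.311 -0.2175 | 0.01 1211 0.2927 -0.2163 | 0.015 1459 0.2926 -0.2164 | 0.02 63 0.0368 -0.2161 | 0.025 69 0.0366 -0.2163 | 0.03 67 0.0362 -0.2165 | 0.035 66 0.035 -0.2166 | 0.04 63 0.0349 -0.2164 | 0.045 69 0.0324 -0.2163 | 0.05 66 0.032 -0.2162 | 0.055 54 0.0325 -0.2161 | 0.06 64 0.0239 -0.2168 | 0.065 66 0.0347 -0.2163 | 19.3
```

View pics/p1c.png

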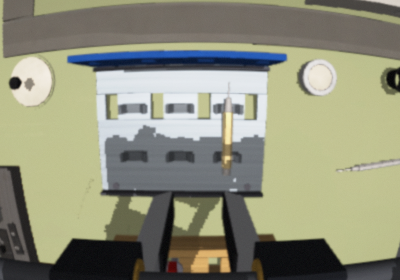

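The vice rests level in its lane. Now the blue driver.

```bash
python3 - <<'E'
from h import *
np.set_printoptions(precision=4,suppress=True)
manip.move_to([.534,-.416,.12],q(.13)); f=grab("wrist"); c,al,l,w,m=tool(f,(.534,-.416)); print(c,al,l,w)
if not 105<l<125: raise SystemExit("look")
a=pick_tool(c,al,0,open_=.35)
place_tool(a,al,.05,0)
g=cw(0,.02); manip.move_to([*(g-[.02,0]),.17],q(-1.57)); f=grab("wrist"); save(f,"p2")
C=cloud(f)
for ly in (-.05,.05):
  k=C[(abs(C[:,0]-CX)<.075)&(abs(C[:,1]-cw(0,ly)[1])<.007)&(C[:,2]<.06)]
  for x in np.arange(-.065,.066,.005):
    b=k[abs(k[:,0]-CX-x)<.0025]; 
    if len(b): print(round(x,3),len(b),b[:,2].max().round(4),np.round(b[b[:,2]>b[:,2].max()-.003].mean(0)[1],4),end=' | ')
  print()
k=C[(abs(C[:,1]+.167)<.07)&(C[:,0]>.63)&(C[:,0]<.70)&(C[:,2]>.045)&(C[:,2]<.2)]
for z in np.arange(.05,.115,.01):
    b=k[abs(k[:,2]-z)<.005]
    if len(b): print("ret",z.round(3),len(b),b[:,0].mean(),b[:,0].min(),b[:,0].max())
print(sense()['clock'])
cv2.imwrite("pics/p2c.png",f['image'][40:320,120:520,::-1])
E
```

```text
[ 0.5349 -0.4159] 1.697618862545993 114.74935913085938 7.184628009796143
gripped width mm 6.998173017765153 force [-1.2  -0.32  1.63]
lifted width mm 6.8952322292278225
down force [-1.01  0.18  0.47] [ 0.5772 -0.1167  0.0292] 6.944105370713156
-0.065 73 0.0336 -0.2141 | -0.06 54 0.0236 -0.2168 | -0.055 52 0.0234 -0.2168 | -0.05 41 0.0238 -0.2159 | -0.045 33 0.0368 -0.2148 | -0.04 51 0.0366 -0.2157 | -0.035 49 0.0371 -0.216 | -0.03 55 0.0367 -0.2161 | -0.025 55 0.0372 -0.2161 | -0.02 59 0.0372 -0.2157 | -0.015 58 0.037 -0.216 | -0.01 54 0.0364 -0.2164 | -0.005 58 0.037 -0.2164 | -0.0 62 0.0366 -0.2163 | 0.005 57 0.0368 -0.216 | 0.01 60 0.0371 -0.2163 | 0.015 59 0.038 -0.2167 | 0.02 62 0.0368 -0.2168 | 0.025 62 0.0365 -0.216 | 0.03 58 0.0367 -0.2162 | 0.035 64 0.0354 -0.2163 | 0.04 67 0.0345 -0.2164 | 0.045 55 0.0324 -0.2163 | 0.05 64 0.0327 -0.2165 | 0.055 59 0.0315 -0.2163 | 0.06 54 0.0237 -0.217 | 0.065 62 0.0287 -0.2175 | 
-0.065 80 0.0338 -0.1211 | -0.06 37 0.0337 -0.1162 | -0.055 57 0.0339 -0.1164 | -0.05 41 0.034 -0.1162 | -0.045 49 0.0343 -0.1164 | -0.04 49 0.0347 -0.1168 | -0.
[... 329 characters left out ...]
69 | 0.03 67 0.0336 -0.1167 | 0.035 69 0.0334 -0.1171 | 0.04 53 0.0313 -0.1161 | 0.045 63 0.031 -0.1161 | 0.05 65 0.0314 -0.1167 | 0.055 62 0.0313 -0.1167 | 0.06 54 0.0237 -0.1167 | 0.065 66 0.0242 -0.117 | 
ret 0.05 147 0.6486195810122733 0.6478134222068244 0.649263231324386
ret 0.06 122 0.6490526875117071 0.6478880505419563 0.6496833216390874
ret 0.07 216 0.6497794080021391 0.6483444089213755 0.651490000302298
ret 0.08 127 0.6496910608898057 0.6487574614453271 0.6511650715203935
ret 0.09 147 0.6500311000535921 0.6491006565778641 0.6508117832544548
ret 0.1 190 0.6503514481669217 0.6495012076076492 0.6511740225889426
ret 0.11 1411 0.6534130123961501 0.6498369066422631 0.6575449769015543
29.4
```

View pics/p2c.png

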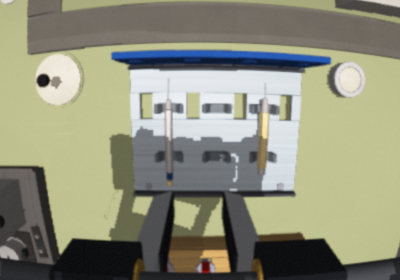

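Both tools are seated at about y = -0.216 and -0.116, and the retainer is just past upright with its hinge at x ≈ 0.651. Before reaching behind it I'll check where the pillar is.

```bash
python3 - <<'E'
from h import *
np.set_printoptions(precision=3,suppress=True)
for n in ("side","scene"):
    P=cloud(grab(n))
    for z0,z1 in ((.02,.06),(.06,.12),(.12,.2),(.2,.3),(.3,.45)):
        k=P[(P[:,0]>.69)&(P[:,0]<.95)&(P[:,1]>-.25)&(P[:,1]<-.0)&(P[:,2]>z0)&(P[:,2]<z1)]
        if len(k)>5: print(n,z0,len(k),np.percentile(k,1,0),np.percentile(k,99,0))
for a in (1.57,):
    for p in ((.6,-.167,.2),(.68,-.167,.16),(.68,-.167,.09),(.60,-.167,.04)): print(p,manip.ik(p,q(a)))
E
```

```text
side 0.02 407 [ 0.776 -0.245  0.02 ] [ 0.95  -0.002  0.059]
side 0.06 638 [ 0.783 -0.248  0.061] [ 0.95  -0.004  0.119]
side 0.12 594 [ 0.782 -0.247  0.121] [ 0.95  -0.005  0.198]
side 0.2 473 [ 0.781 -0.211  0.201] [ 0.829 -0.136  0.298]
side 0.3 664 [ 0.785 -0.18   0.302] [ 0.826 -0.14   0.449]
scene 0.02 683 [ 0.786 -0.247  0.021] [ 0.95  -0.087  0.059]
scene 0.06 1162 [ 0.786 -0.248  0.061] [ 0.95  -0.086  0.119]
scene 0.12 930 [ 0.786 -0.243  0.121] [ 0.95  -0.088  0.199]
scene 0.2 912 [ 0.785 -0.21   0.202] [ 0.83  -0.14   0.299]
scene 0.3 1378 [ 0.789 -0.18   0.301] [ 0.829 -0.142  0.449]
(0.6, -0.167, 0.2) [-0.33   0.468  1.303 -0.     1.37  -1.9  ]
(0.68, -0.167, 0.16) [-0.293  0.679  1.073 -0.     1.39  -1.863]
(0.68, -0.167, 0.09) [-0.293  0.737  1.141 -0.     1.263 -1.863]
(0.6, -0.167, 0.04) [-0.33   0.631  1.446 -0.     1.064 -1.9  ]
```

```bash
python3 - <<'E'
from h import *
np.set_printoptions(precision=3,suppress=True)
HX,HZ,r=.6515,.039,.055; y=CY
manip.grip(0.0,10)
manip.line_to([.55,y,.25]); manip.move_to([.60,y,.25],q(1.57)); manip.line_to([.678,y,.20]); manip.line_to([.678,y,.094],velocity=.1)
f0=np.array(sense()['force'])
for th in np.linspace(1.65,0,23):
    c=np.array([HX-r*np.cos(th)+.003*np.sin(th), HZ+r*np.sin(th)+.003*np.cos(th)])
    manip.line_to([c[0]+.008,y,c[1]],velocity=.06)
    s=sense(); d=np.array(s['force'])-f0
    print(round(th,2),d,end=' ')
    if np.linalg.norm(d)>20: print("STOP");break
for k in range(6):
    if (sense()['force']-f0)[2]>5: break
    p=s['ee_pos']; manip.line_to([p[0],y,sense()['ee_pos'][2]-.0007],velocity=.01)
s=sense(); print(s['ee_pos'],s['force']-f0)
p=s['ee_pos']; manip.line_to([p[0],y,.2]); manip.move_to([.52,y,.2],q(-1.57))
f=grab("wrist"); save(f,"closed"); C=cloud(f)
for x in np.arange(.575,.65,.005):
    b=C[(abs(C[:,0]-x)<.0025)&(abs(C[:,1]-CY)<.08)&(C[:,2]<.15)&(C[:,2]>.03)]
    if len(b): print(x.round(3),len(b),np.median(b[:,2]).round(4),end=' | ')
print()
R_=C[(C[:,2]>.038)&(C[:,2]<.05)&(C[:,0]>.56)&(C[:,0]<.66)&(abs(C[:,1]-CY)<.1)]; print(rect(R_))
for y in (-.075,-.025,.025,.075):
    g=cw(.028,y); k=C[(abs(C[:,1]-g[1])<.014)&(abs(C[:,0]-g[0])<.025)&(C[:,2]<.012)]
    if len(k)>5: print("slot",len(k),np.percentile(k,2,0)[:2],np.percentile(k,98,0)[:2])
print(f['W'][:3,3],sense()['clock'])
E
```

```text
1.65 [ 0.708 -0.11  -0.243] 1.58 [ 0.603 -0.432 -0.447] 1.5 [ 1.162 -0.262  0.306] 1.42 [ 0.812  0.261 -0.848] 1.35 [ 0.36  -0.159  0.04 ] 1.27 [ 1.017 -0.697  0.097] 1.2 [ 0.475 -0.554 -0.535] 1.12 [ 1.451 -0.432 -0.496] 1.05 [0.828 0.498 0.218] 0.98 [ 1.158 -0.891 -1.001] 0.9 [ 1.157 -0.396 -0.291] 0.82 [ 0.509 -0.057 -0.088] 0.75 [ 1.835 -0.475  0.338] 0.68 [ 1.308 -0.526 -0.125] 0.6 [ 0.588 -0.002 -1.562] 0.52 [ 1.727 -0.118 -0.255] 0.45 [ 1.063 -0.503 -0.474] 0.38 [ 0.823 -0.622 -0.558] 0.3 [ 2.882 -1.08  -0.932] 0.22 [ 0.421 -0.691 -0.114] 0.15 [ 1.339 -1.022 -0.674] 0.07 [-0.044 -0.31  -1.021] 0.0 [ 1.947 -1.282  2.641] [ 0.605 -0.167  0.042] [-2.094  0.078  8.029]
0.575 69 0.0338 | 0.58 240 0.0418 | 0.585 656 0.0423 | 0.59 604 0.0422 | 0.595 448 0.0423 | 0.6 469 0.0423 | 0.605 460 0.0423 | 0.61 452 0.0423 | 0.615 468 0.0423 | 0.62 586 0.0423 | 0.625 683 0.0424 | 0.63 643 0.0424 | 0.635 676 0.0424 | 0.64 646 0.0425 | 0.645 640 0.0423 | 0.65 282 0.0429 | 
(array([ 0.618, -0.167]), array([ 74.313, 177.494]), 0.10692397505044937)
slot 169 [ 0.591 -0.253] [ 0.619 -0.243]
slot 274 [ 0.59 -0.2 ] [ 0.62  -0.187]
slot 256 [ 0.593 -0.146] [ 0.62  -0.134]
slot 172 [ 0.592 -0.09 ] [ 0.62  -0.081]
[ 0.598 -0.166  0.38 ] 45.3667
```

View pics/closed.png

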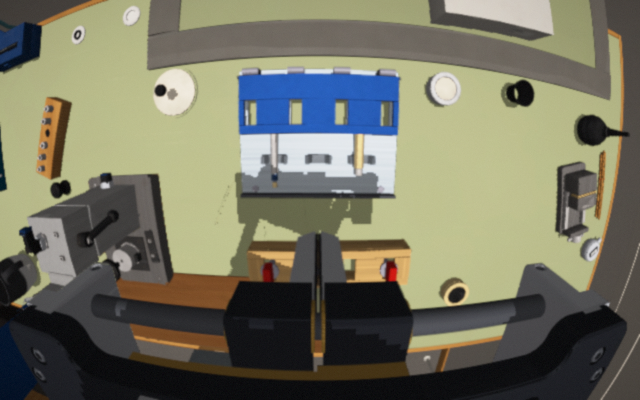

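The retainer is closed and level (top at 42.3 mm). The slot centres agree with my estimate at x ≈ 0.6055. I'll do the first pin now.

```bash
cat >> h.py <<'E'
def pin(guess,slot_y,sx=.0284):
    A=CA-np.pi/2
    manip.grip(.34); manip.move_to([guess[0]-.01,guess[1],.13],q(A)); f=grab("wrist"); C=cloud(f)
    k=C[(C[:,2]>.054)&(C[:,2]<.068)&(np.hypot(C[:,0]-guess[0],C[:,1]-guess[1])<.024)]
    c,wh,an=rect(k); g=np.array([(np.percentile(k[:,0],1)+np.percentile(k[:,0],99))/2,np.median(k[k[:,2]>k[:,2].max()-.003][:,1])])
    print("wing",len(k),c,wh,an,g)
    assert 22<max(wh)<33 and np.hypot(*(c-guess))<.008
    manip.move_to([*c,.10],q(A)); manip.line_to([*c,.043],velocity=.08); f0=sense()['force']
    manip.grip(0.0,30); print("width",sense()['width']*94, "z",sense()['ee_pos'][2])
    manip.line_to([*c,.16],velocity=.15); print("lift",sense()['width']*94)
    g=cw(sx,slot_y); manip.move_to([*g,.16],q(A)); manip.line_to([*g,.105],velocity=.15); b=np.array(sense()['force'])
    for z in list(np.arange(.095,.052,-.006))+[.0505,.0495]:
        manip.line_to([*g,z],velocity=.06); d=np.array(sense()['force'])-b
        if abs(d[2])>8 or np.hypot(d[0],d[1])>10: print("CONTACT",z,d); break
    s=sense(); print("down",s['ee_pos'],np.array(s['force'])-b)
    return g,b
def turn(g):
    z=sense()['ee_pos'][2]
    for a in np.linspace(CA-np.pi/2,CA,4)[1:]: manip.move_to([*g,z],q(a))
    s=sense(); print("turned",s['force'],s['ft_torque'])
    manip.grip(.34); manip.line_to([*g,.13])
E
python3 - <<'E'
from h import *
np.set_printoptions(precision=4,suppress=True)
g,b=pin((.4155,-.2555),-.075)
f=grab("side")
if sense()['ee_pos'][2]<.0512:
    turn(g); manip.move_to([.50,g[1],.15],q(-1.57)); f=grab("wrist"); save(f,"pin1")
    C=cloud(f); k=C[(C[:,2]>.05)&(C[:,2]<.09)&(np.hypot(*(C[:,:2]-g).T)<.025)]
    print(len(k),rect(k),k[:,2].max())
print(sense()['clock'])
E
```

```text
wing 376 [ 0.4154 -0.2551] [ 9.2728 27.6566] 89.71543884277344 [ 0.4155 -0.2555]
width 9.88555281006123 z 0.04321461949297769
lift 9.648495805539909
down [ 0.605  -0.2419  0.0495] [ 0.4508 -0.2222 -0.7008]
turned [-0.6478 -0.5511 -0.2715] [-0.1106  0.1212  0.0196]
419 (array([ 0.6046, -0.2418]), array([27.5506,  9.4163]), 89.94329071044922) 0.07083484705066401
57.5417
```

Pin 1 is in and turned. On to the other two.

```bash
python3 - <<'E'
from h import *
np.set_printoptions(precision=4,suppress=True)
for p,sy in (((.415,-.1555),-.025),((.4145,-.1055),.075)):
    manip.move_to([.46,p[1],.16],q(-1.57))
    g,b=pin(p,sy)
    if sense()['ee_pos'][2]>.0512: print("problem");break
    turn(g); manip.move_to([.50,g[1],.16],q(-1.57))
manip.move_to([.48,CY,.18],q(-1.57)); f=grab("wrist"); save(f,"fin"); C=cloud(f)
for sy in (-.075,-.025,.075):
    g=cw(.0284,sy); n=np.hypot(*(C[:,:2]-g).T)
    k=C[(C[:,2]>.055)&(C[:,2]<.09)&(n<.025)]; print(sy,len(k),rect(k)[0]-g,rect(k)[1:],np.percentile(k[:,2],90))
    e=C[(n<.011)&(C[:,2]<.052)&(C[:,2]>.035)]; print("  flange z",np.median(e[:,2]),len(e))
b=C[(abs(C[:,0]-.635)<.008)&(abs(C[:,1]-CY)<.08)&(C[:,2]<.06)]; print("ret z",np.median(b[:,2]))
b=C[(abs(C[:,0]-.587)<.003)&(abs(C[:,1]-CY)<.08)&(C[:,2]<.06)]; print("ret z free edge",np.median(b[:,2]))
for ly in (-.05,.05):
    k=C[(abs(C[:,0]-.548)<.022)&(abs(C[:,1]-cw(-.03,ly)[1])<.012)&(C[:,2]<.06)&(C[:,2]>.028)]; print("tool",ly,len(k),k[k[:,2]>.0325].mean(0) if len(k) else 0)
print(sense()['clock'])
cv2.imwrite("pics/fin_c.png",cv2.resize(f['image'][20:260,180:480,::-1],None,fx=2,fy=2))
E
```

```text
wing 400 [ 0.414  -0.1555] [ 9.2998 28.0379] 89.6478500366211 [ 0.4141 -0.1559]
width 9.468459570996506 z 0.04319384037884339
lift 9.482090151277024
down [ 0.6053 -0.1919  0.0495] [-0.3747 -1.1477 -0.6134]
turned [ 0.0787 -0.4081 -0.8927] [-0.0892  0.0456  0.0633]
wing 396 [ 0.4135 -0.1055] [ 9.2944 27.8159] 89.6056900024414 [ 0.4136 -0.1059]
width 9.511492549743044 z 0.04320485294273081
lift 9.405439579334379
down [ 0.6059 -0.0919  0.0495] [-0.8176  0.2542  0.1901]
turned [-0.2789  0.4395 -0.3394] [-0.0561  0.068  -0.0346]
-0.075 338 [-0.0003  0.0003] (array([28.4908, 10.7704]), 89.46380615234375) 0.06908109450967918
  flange z 0.04642104704454919 104
-0.025 349 [-0.0003  0.0005] (array([10.5648, 26.2895]), 0.6812607645988464) 0.06914426970327561
  flange z 0.04667305317009657 112
0.075 329 [-0.0007 -0.0004] (array([27.9295, 10.5942]), 87.5282211303711) 0.06910400670863492
  flange z 0.04635496258158678 115
ret z 0.0424043457622717
ret z free edge 0.0422970007294203
tool -0.05 400 [ 0.5522 -0.2132  0.0348]
tool 0.05 383 [ 0.5488 -0.1159  0.0336]
81.6
```

View pics/fin_c.png

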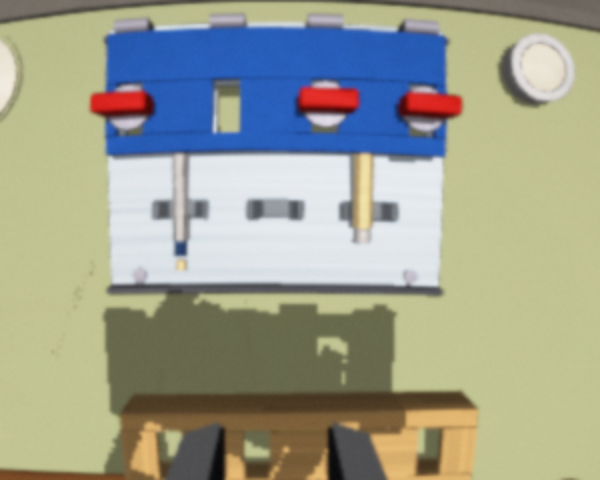

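The three wings lie square across their slots, the flanges are down on the retainer, and the tools are under it. The rest is empty.

```bash
python3 -c "
from h import *
manip.line_to([.45,-.167,.25]); manip.finish_job(); print(sense()['clock'])"
```

```text
the job is handed in; nothing more can be done
the job is handed in; nothing more can be done
```

I packed the carrier and handed the job in; the last clock reading was 81.6 s of the 210 s allowed. The interface gives no verdict, so the result rests on my own checks.

- **Tools:** Two tools were loose, the pin vice and the blue screwdriver (no red one). I laid each in its own outer lane and saw both level on their cradle floors before closing the retainer.
- **Retainer:** I swung it shut only after both tools were in. Its top face reads 42.3 mm against the nominal 42 mm.
- **Pins:** The rest held three pins, with one slot empty from the start. All three are now in slots and locked. The wings are within 1 mm of the slot centres and within about 3° (0.05 rad) of square. The flange tops read about 46.5 mm, which is 4 mm above the retainer, so the flanges lie on it.

**Bystanders:** I didn't knowingly touch the pots, the loupe or the cup block, but I didn't measure their positions again at the end.

No check failed. One reading was slightly off: the final mean sideways position for the pin vice came out about 3 mm from its earlier one. I put that down to the measuring window taking in part of a cradle wall, since the last picture shows the vice in its lane. It is inside the 7 mm limit either way.

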